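# Draw out the die tray with the pull hook

### The arm

A 6-joint arm with a two-finger parallel gripper is mounted at the origin on a cart in front of the work surface, level with it; the furniture and walls round the work are solid. World frame = base frame: x ahead of the robot, y to its left, z up, the work surface at z = 0. Lengths are in mm, angles in rad, forces in N, time in s.
With the tool pointing down it reaches from about 300 to 875 mm from the base axis. Payload 4.2 kg.
Tool frame: the origin (TCP) lies at the very end of the fingers, on their centre line; the grasp point (between the pads) lies behind it (bot.grip_depth is the z of the grasp point in the tool frame, in mm); z points along the fingers, y is the line along which they close (so a half turn about z gives the same grasp; the last joint's range is limited). The gripper opens to 85 mm and grips with 20 to 120 N. Pads are 22 mm wide; open, the fingers measure 114 mm over their backs; the gripper's body (76 mm by 85 mm) begins 54 mm behind the grasp point. The pads swing forward as they close: fully open they stand 13 mm farther back than shut.
Start: joints at [-1.28, 0.32, 1.565, -0, 1.257, -0.02], TCP at [175.85, -547.465, 231.338] pointing down, gripper open.
Joint ranges: [-3.11, 3.11], [-0.84, 2.01], [0.21, 2.61], [-1.34, 4.49], [0.05, 2.63], [-2.56, 2.56]. Speed limits (rad/s): [2.57, 2.57, 3.14, 3.14, 3.14, 3.14].

### API

Orientations are given as a rotation vector (axis times angle).
In Python, from station import bot, get_image gives the robot as it stands. The module is installed in compiled form; this text tells all that it offers.
- The arm moves only by the shell command python3 -m pendant 'ROWS' [FORCE]. ROWS is JSON, a list of rows, each an object of numbers: "x", "y", "z": the shift along the tool's x, y, z scaled (see below); "roll": the turn about the tool's z scaled (see below); "jaw": the opening, from 0 (shut) to 1 (fully open). A call has 1 to 10 rows; each row shifts and turns the commanded pose from where the row before left it, along the tool's axes as they then stand; what a row does not reach is not made up. The controller multiplies each number of a shift by 30 cm and each number of a turn by 180 degrees. A row lasts 1/12 s, in which the tool goes at most 41.7 mm and 7.16 degrees, less where a joint would pass 70% of its speed; a pose out of reach is approached as far as the arm can. A call with a number of a shift or a turn outside -1 to 1 is refused whole. A call with a gripper value outside its range is refused whole. The fingers move at their own pace and stop on an object; FORCE is the grip in N (left out, the last holds). Time passes only in rows, so rows that do not move let the fingers close. It gives the time, the measured TCP pose, the force, the opening and the grip force at its end, in the units of the state.
- bot.observe(): the state, without advancing time (a new reading comes with each control period).
- get_image(name): name is "scene" or "top"; returns a dict with "frame" (400x640x3 uint8, red, green, blue), "depth" (400x640 float32, mm along the optical axis (not along the pixel's ray), 0 where there is no reading), "vertical_fov" (degrees; the focal length in pixels is half the picture's height over the tangent of half this angle, whatever the lens; pixels are square), "cx", "cy" (the principal point, pixels), "position" and "orientation" of the camera in the world. Camera axes: x right, y up, looking along -z (the intrinsics and any distortion apply to the point x, -y, -z); pixel columns grow to the right and rows downward; lengths in mm; the calibration is good to about 2 mm. A picture is of the moment at which its call begins.
- bot.finish_job(): hands the job in; it is judged then, once.
The state is a dict: "t": time; "joint_positions": joint angles; "joint_velocities": joint speeds; "joint_efforts": joint torques, N m; "tool_pos": TCP position; "tool_rot": TCP orientation; "wrist_force": force on the tool from outside, world axes, zero at the start; "torque": the same for the moment, N m; "gripper_width": finger opening in mm; "grasp_force": force on a finger pad.
Only numpy, scipy, OpenCV 4.12 (cv2) and the standard library are available. Lean on these libraries where they do the work, as an engineer would, in place of code of your own. Each camera call takes 0.05 s, during which the arm holds its last target. There are 200 camera calls.

### The job

Take the pull hook from its leaning rest, hook its tip into the finger hole of the closed tray under the cabinet's hood, and draw the tray out to its stop with the hook, keeping the gripper itself off the cabinet and the crimp die in the tray. Then put the hook back on its rest as it was and let go. Do not disturb the carton, the tub or the roll of tape.

Things in the scene. Friction and masses are not known exactly. Their poses are not given: they have to be found in the camera images.
- hook: Pull hook, loose, 0.12 kg: flat black handle 16 (x) by 30 mm (y), z = -60 to +25 mm, on a 7 mm steel shaft; at z = -140 the last 22 mm bend 40 degrees to -x. Origin: grip point, 25 mm under the handle's top end; z runs up the handle. On the rest z leans 30 degrees back to the robot and the tip points down. Pinch it across the 16 mm, gripper leaning along z; free of the rest above z = -30
- hook_tip (a point): Centre of the hook's round tip end, at (-14.1, 0, -156.9) mm in the hook's frame (tip radius 3.5 mm)
- rest: Fixed dark steel rest: two legs leaning 30 degrees on posts, base 100 x 74 x 8 mm. Origin on the trolley straight below the hook's grip point; level x points away from the handle's lean (base x = -35 to 65). The handle's lower 30 mm lie on the legs, its shoulder on two ledges, the shaft in a 17 mm gap, 5 mm free to a cheek each side. Lifts out along its own axis; the tip is clear after 130 mm
- rest_seat (a point): Where the hook's origin lies when it is on the rest: 158 mm above the rest's origin
- rest_tip (a point): Where hook_tip lies when the hook is on the rest: (66.2, 0, 15.1) mm in the rest's frame
- cabinet: Fixed grey sheet-metal cabinet with one tray, 180 deep x 150 wide x 104 mm high. Origin: centre of its underside; x points into it, z up; front at x = -90 mm. Its 6 mm top plate (underside z = 98 mm) reaches forward as a hood to x = -134 mm, hanging over the finger hole and 20 mm beyond it when the tray is shut
- tray (a joint): Travel of the aluminium tray out of the cabinet along the cabinet's -x, m: 0 shut (it may start up to 0.008 out), 0.09 at its stop. It slides with about 1.5 N of friction and stays where it is left. Its front is 130 wide x 78 mm high
- tray_hole (a point): Centre, at the upper face, of the tray's finger hole: round, vertical, 32 mm wide, through a level tab 5 mm thick, 56 wide, 46 long, whose upper face is 30 mm above the trolley top. The centre is 24 mm before the tray front and 22 mm behind the tab's edge. Below the tab it is free down to the trolley top. Moves with the tray
- die: Crimp die, grey steel block 27 x 36 x 16 mm with a V notch, loose in the front compartment of the tray (72 x 120 mm, floor 12 mm above the trolley top). Origin: centre of its underside
- carton: Small card box 46 x 70 x 34 mm, loose bystander, origin under its centre
- tub: Round tub with screw lid, 50 mm across and 58 mm high, loose bystander, origin under its centre
- tape: Roll of black tape 56 mm across, 19 mm high, lying flat, loose bystander, origin under its centre

How it is judged:
By the outcome, as a careful person would: the job done as asked, in the order asked, and still so for the second after the job is handed in, with the robot touching nothing.
It also fails if it takes over 61 s, if anything falls off the work surface, if the arm or the gripper's body presses on something with over 40 N, if the wrist force passes 120 N, or if a joint passes its speed limit or range.

## Working session

There is one attempt and no reset: what is moved stays moved. The work goes in short steps, Python scripts to look and compute and a shell command to move; the robot and the scene stay as the last step left them, time stands still between calls to the robot, and variables do not carry over. Pictures are saved under pics/ and viewed, at most 12 in all, crops included, and the job is handed in when it is done.

```bash
mkdir -p pics; cat > h.py <<'E'
import numpy as np, cv2
from scipy.spatial.transform import Rotation as R
from station import bot, get_image
def cam(n):
    d=get_image(n); d['f']=d['frame'].shape[0]/2/np.tan(np.radians(d['vertical_fov'])/2)
    o=np.array(d['orientation'],float)
    d['R']=o if o.shape==(3,3) else (R.from_rotvec(o).as_matrix() if o.size==3 else R.from_quat(o).as_matrix())
    d['p']=np.array(d['position'],float); return d
def ray(d,u,v):
    return d['R']@np.array([(u-d['cx'])/d['f'],-(v-d['cy'])/d['f'],-1.])
def onz(d,u,v,z):
    r=ray(d,u,v); return d['p']+r*(z-d['p'][2])/r[2]
def dep(d,u,v): return d['p']+ray(d,u,v)*float(d['depth'][int(v),int(u)])
def cloud(d):
    v,u=np.mgrid[:d['frame'].shape[0],:d['frame'].shape[1]]
    r=np.stack([(u-d['cx'])/d['f'],-(v-d['cy'])/d['f'],-np.ones(u.shape)],-1)
    return d['p']+(r@d['R'].T)*d['depth'][...,None]
def save(d,n): cv2.imwrite('pics/'+n+'.png',d['frame'][...,::-1])
E
python3 - <<'E'
from h import *
for n in('scene','top'):
    d=cam(n);save(d,n+'1');print(n,d['p'],d['orientation'],d['f'],d['cx'],d['cy'],[k for k in d])
print(bot.observe(),bot.grip_depth)
E
```

```text
scene [  95.21576045  857.58714784 1063.36704428] [ 0.27148827 -0.93151769 -2.37139107] 502.3364792032316 325.0217305596834 199.8103280069364 ['frame', 'depth', 'vertical_fov', 'cx', 'cy', 'position', 'orientation', 'f', 'R', 'p']
top [ 388.07332812  114.98580639 1561.5299004 ] [ 0.10762333 -0.10344396 -1.55737055] 506.2176567618961 312.39630186301713 192.4076342827351 ['frame', 'depth', 'vertical_fov', 'cx', 'cy', 'position', 'orientation', 'f', 'R', 'p']
{'t': 0.1, 'joint_positions': array([-1.27999022e+00,  3.20230899e-01,  1.56554154e+00,  4.57185758e-05,
        1.25740633e+00, -1.99641102e-02]), 'joint_velocities': array([-7.11880919e-04, -1.54333476e-03, -2.91464527e-03,  8.88599100e-05,
        1.37938777e-03,  9.09042546e-05]), 'joint_efforts': array([ 7.34974983e-04, -4.16407442e+01, -2.34703070e+01, -2.55828233e-06,
        4.91966115e-03, -4.18177333e-07]), 'tool_pos': array([ 175.74327758, -547.04242768,  230.57066811]), 'tool_rot': array([-3.10218771e+00, -4.85928656e-01,  2.68558932e-04]), 'wrist_force': array([ 0.14636255,  0.05986692, -0.29846906]), 'torque': array([-0.01985376, -0.02025964, -0.03983661]), 'grasp_force': 0.0, 'gripper_width': 85.58947989915129} -18.700000000000003
```

View pics/scene1.png

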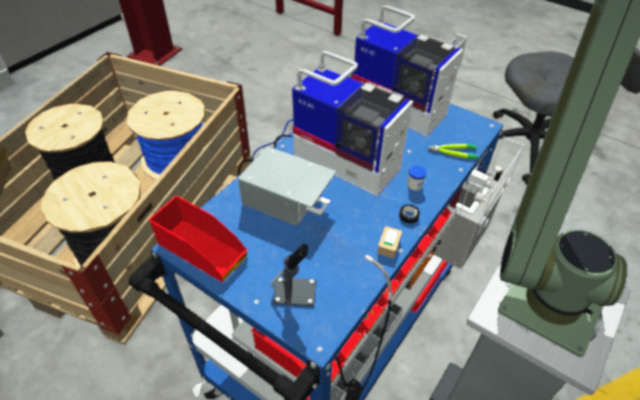

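View pics/top1.png

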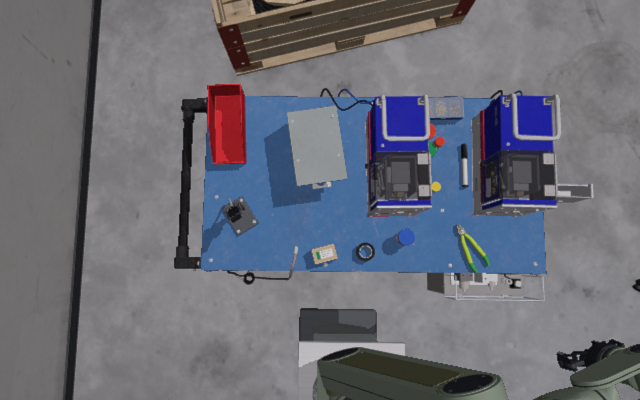

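The pictures show the cabinet at top (318,147) with its tab at about (322,184). The hook and rest are at top (237,212), scene (295,275). The carton is at (325,254), the tape at (365,252) and the tub at (405,238).

```bash
python3 - <<'E'
from h import *
for n in('top','scene'):
    d=cam(n);P=cloud(d);z=P[...,2];f=d['frame'].astype(int)
    ok=(d['depth']>0)&(P[...,0]>250)&(P[...,0]<1000)&(P[...,1]>-200)&(P[...,1]<480)
    tab=ok&(abs(z)<12);print(n,'table z',np.median(z[tab]))
    g=f.max(-1)-f.min(-1)<45
    cabm=ok&(abs(z-104)<10)&g&(P[...,1]<320)&(P[...,1]>50)&(P[...,0]>480)
    Q=P[cabm][:,:2].astype(np.float32);print('cab',len(Q),cv2.minAreaRect(Q),np.median(z[cabm]))
    print(cv2.boxPoints(cv2.minAreaRect(Q)).round(1).tolist())
    # tab
    Q=P[ok&(abs(z-30)<9)&(f.min(-1)>110)&(P[...,1]<300)&(P[...,1]>50)&(P[...,0]>450)&(P[...,0]<700)]
    print('tab',len(Q),Q.mean(0),np.ptp(Q[:,:2],axis=0), cv2.minAreaRect(Q[:,:2].astype(np.float32)))
    # rest region
    m=ok&(P[...,1]>250)&(P[...,1]<460)&(P[...,0]<620)&(P[...,0]>350)
    b=m&(abs(z-8)<7)&(g)&(f[...,2]<140)
    Q=P[b][:,:2].astype(np.float32);print('base',len(Q),cv2.minAreaRect(Q),cv2.boxPoints(cv2.minAreaRect(Q)).round(1).tolist())
    h=m&(z>100);Q=P[h];print('handle',len(Q),Q.mean(0),Q[Q[:,2]>165].mean(0),Q[(Q[:,2]<140)].mean(0),Q[:,2].max())
    m2=ok&(z>12)&(P[...,0]<520)&(P[...,1]<250)
    nn,l,s,c=cv2.connectedComponentsWithStats(m2.astype(np.uint8))
    for i in range(1,nn):
        if s[i,4]>40: q=P[l==i];print('obj',s[i],q.mean(0).round(),q.min(0).round(),q.max(0).round())
    x,y,w,hh=(200,160,220,110) if n=='top' else (230,130,220,200)
    cv2.imwrite('pics/'+n+'c.png',cv2.resize(d['frame'][y:y+hh,x:x+w,::-1],None,fx=3,fy=3,interpolation=cv2.INTER_CUBIC))
E
```

```text
top table z 0.014632821753366443
cab 3387 ((725.8982543945312, 113.57060241699219), (227.01390075683594, 148.67474365234375), 6.781227111816406) 104.22004907773135
[[604.4000244140625, 174.0], [622.0, 26.399999618530273], [847.4000244140625, 53.20000076293945], [829.7999877929688, 200.8000030517578]]
tab 65 [617.90339593  91.45994324  30.23746067] [20.07930148 52.1148823 ] ((618.5733642578125, 92.58101654052734), (14.133081436157227, 54.35327911376953), 8.770505905151367)
base 464 ((469.54693603515625, 373.73529052734375), (223.2488555908203, 170.6280975341797), 0.6400068402290344) [[357.0, 457.79998779296875], [358.8999938964844, 287.20001220703125], [582.0999755859375, 289.70001220703125], [580.2000122070312, 460.29998779296875]]
handle 252 [522.37504561 339.99535871 144.45860139] [505.8989334 330.7051773 177.6367045] [533.12902511 346.07242421 119.77346781] 187.45975983406925
obj [397 229  18  16 240] [ 462. -157.   56.] [ 440. -183.   13.] [ 485. -135.   68.]
obj [356 243  19  18 168] [418. -41.  19.] [393. -69.  12.] [444. -14.  28.]
obj [312 244  26  20 362] [410.  83.  35.] [3
[... 648 characters left out ...]
15625), (97.16563415527344, 77.3533935546875), 31.568655014038086) [[463.8999938964844, 351.29998779296875], [504.3999938964844, 285.3999938964844], [587.2000122070312, 336.29998779296875], [546.7000122070312, 402.20001220703125]]
handle 476 [517.70623052 348.32237365 141.87380178] [504.43287539 334.16565663 176.12344242] [525.44721544 356.90524415 119.60436546] 185.30926121176844
obj [408 165  19  23 330] [ 460. -150.   45.] [ 438. -182.   13.] [ 486. -133.   64.]
obj [400 204  20  17 193] [418. -40.  18.] [391. -70.  12.] [446. -12.  25.]
obj [378 226  24  29 470] [408.  90.  31.] [380.  43.  12.] [441. 124.  39.]
obj [365 254  25  27 135] [392. 176.  30.] [352. 164.  12.] [432. 186.  41.]
```

View pics/topc.png

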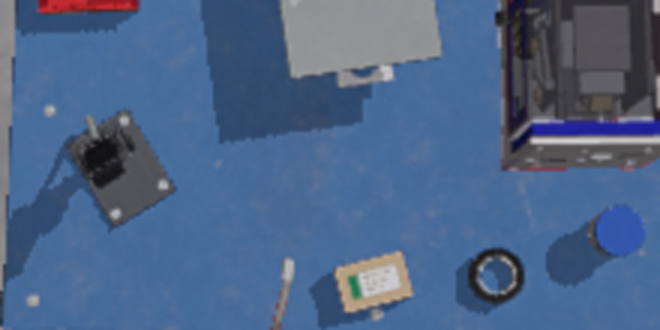

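View pics/scenec.png

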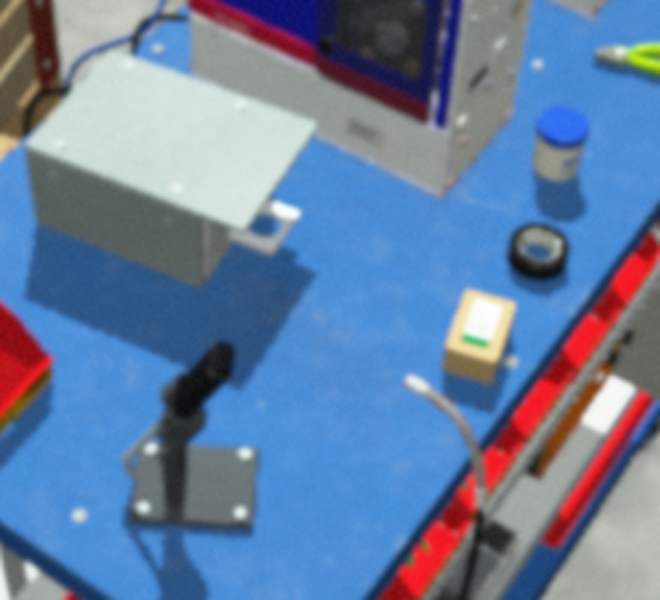

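The hook leans about 31° in yaw, and its tip points almost straight down while it leans. A vertical gripper can therefore pinch it across the 30 mm and keep the lean. I'll refine the rest, hood and tab positions once, then move.

```bash
cat >> h.py <<'E'
def rectz(d,mask,z):
    n,l,s,c=cv2.connectedComponentsWithStats(mask.astype(np.uint8)); i=1+np.argmax(s[1:,4])
    v,u=np.nonzero(l==i); Q=np.array([onz(d,a,b,z)[:2] for a,b in zip(u,v)],np.float32)
    return Q,cv2.minAreaRect(Q)
E
python3 - <<'E'
from h import *
for n,box in(('top',(215,190,265,245)),('scene',(260,235,330,320))):
    d=cam(n);P=cloud(d);f=d['frame'].astype(int);z=P[...,2]
    w=np.zeros(z.shape,bool);w[box[1]:box[3],box[0]:box[2]]=1
    g=w&(f[...,2]-f[...,0]<35)&(z<14)&(z>3)
    Q,r=rectz(d,g,8);print(n,'base',len(Q),r,cv2.boxPoints(r).round(1).tolist())
    hm=w&(z>95)
    q=P[hm];c=q.mean(0);_,_,V=np.linalg.svd(q-c);print('axis',V[0],c, np.degrees(np.arctan2(V[0][1],V[0][0])))
    # hood front line: gray, z~104
    hood=(abs(z-104)<8)&(P[...,1]<230)&(P[...,1]>0)&(P[...,0]>590)&(P[...,0]<860)
    Q,r=rectz(d,hood,104);print('hood',r)
    ys=np.arange(35,165,8);fr=[(np.percentile(Q[abs(Q[:,1]-y)<4][:,0],1),y) for y in ys];print('front slope deg',-np.degrees(np.arctan(np.polyfit([b for a,b in fr],[a for a,b in fr],1))))
    # tab bright pixels
    tb=(abs(z-30)<8)&(P[...,0]>590)&(P[...,0]<650)&(P[...,1]>50)&(P[...,1]<150)
    Q,r=rectz(d,tb,30);print('tab',len(Q),r,cv2.boxPoints(r).round(1).tolist())
    v,u=np.nonzero(tb);print(u.min(),u.max(),v.min(),v.max())
    y,x=(182,310) if n=='top' else (190,300)
    print(f[v.min()-1:v.max()+2,u.min()-1:u.max()+2].sum(-1)//3)
    print(z[v.min()-1:v.max()+2,u.min()-1:u.max()+2].astype(int))
s=bot.observe();print(R.from_rotvec(s['tool_rot']).as_matrix().round(3))
E
```

```text
top base 396 ((524.13525390625, 343.41796875), (98.19232177734375, 72.74798583984375), 32.17686462402344) [[463.20001220703125, 348.1000061035156], [502.0, 286.5], [585.0999755859375, 338.79998779296875], [546.2999877929688, 400.3999938964844]]
axis [-0.09862718 -0.15790165  0.98251705] [519.08290173 333.99376411 181.73966105] -121.98937114295309
hood ((726.1831665039062, 109.95309448242188), (223.56570434570312, 149.61856079101562), 8.753512382507324)
front slope deg [  8.48052791 -89.90934626]
tab 71 ((618.2836303710938, 93.19244384765625), (14.86569595336914, 55.421661376953125), 8.834818840026855) [[606.7000122070312, 119.4000015258789], [615.2000122070312, 64.69999694824219], [629.9000244140625, 67.0], [621.4000244140625, 121.69999694824219]]
312 330 182 188
[[150 150 150 149 150 149 150 148 149 151 151 149 145 140 133 143 155 139
  136 123  94]
 [148 150 150 149 149 144 139 132 140 143 116  94  86  86  96 138 188 190
  186 155 111]
 [133 142 147 125 115 106  82  69  81  86  81  76  83 112 126 150 186 191
  189 171 117]
 [ 74 107 143 143 143 138 110  85  77  74  75  79  93 123 1
[... 7366 characters left out ...]
[  32   25   23   18   12   -1    1   -3 1063   -4    1    0   -1    0
     0    0   22   26   27   29   29   -1    0    0    0   -5    0    0
     0    2]
 [  33   26   17   11    4    0   -1    0    0    0    0   -3   -4    1
    -5   -2   -2   -1    0   24   28    0    2   -3   -4   -1   -3   -3
    -1    0]
 [  25   22   19   12   -2    0   -2   -1    2    1    2    0   -2   -1
    -1   -4   -1    0   -2    0   -1    0   -3   -2   -3   -3    0    0
    -2   -1]
 [  23   18   14    1   -2   -1   -2   -1   -1    0    2    1   -1   -2
     0   -5   -1    0   -1   -1    1   -2   -1   -1   -1 1063    0    0
    -2   -2]]
[[ 0.952  0.306 -0.   ]
 [ 0.306 -0.952  0.   ]
 [-0.    -0.001 -1.   ]]
```

```bash
cat >> h.py <<'E'
def to(x,y,z,yaw=None):
    s=bot.observe();M=R.from_rotvec(s['tool_rot']).as_matrix()
    a=np.degrees(np.arctan2(M[1,0],M[0,0]))
    print('t',round(s['t'],2),'pos',s['tool_pos'].round(1),'yaw',a.round(2),'w',round(s['gripper_width'],1),'F',s['wrist_force'].round(1),'g',round(s['grasp_force'],1))
    print('delta mm',(np.array([x,y,z])-s['tool_pos']).round(1),'tool units',(M.T@(np.array([x,y,z])-s['tool_pos'])/300).round(4),'roll',None if yaw is None else round(-(yaw-a)/180,4))
E
python3 -m pendant '[{"z":-0.135,"roll":-0.039},{"z":-0.135,"roll":-0.039},{"roll":-0.0025},{"x":0.097,"y":-0.0727},{"x":0.097,"y":-0.0727},{"x":0.097,"y":-0.0727},{"x":0.097,"y":-0.0727},{"x":0.097,"y":-0.0727},{"x":0.097,"y":-0.0727},{"x":0.097,"y":-0.0727}]'
python3 -m pendant '[{"x":0.097,"y":-0.0727},{"x":0.097,"y":-0.0727},{"x":0.097,"y":-0.0727},{"x":0.097,"y":-0.0727},{"x":0.097,"y":-0.0727},{"x":0.097,"y":-0.0727},{"x":0.097,"y":-0.0727},{"x":0.097,"y":-0.0727},{"x":0.097,"y":-0.0727},{"x":0.097,"y":-0.0727}]'
python3 -c "
from h import *
to(511.9,336.4,270,32.3)"
```

```text
t 0.3 pos [ 175.8 -547.3  231.1] yaw 17.81 w 85.2 F [-1.1 -0.1 -0.2] g 0.0
delta mm [336.1 883.7  38.9] tool units [ 1.9676 -2.462  -0.1286] roll -0.0805schema error: expected keys x, y, z, roll, jaw
schema error: expected keys x, y, z, roll, jaw
```

```bash

python3 -m pendant '[{"x":0,"y":0,"z":-0.135,"roll":-0.039,"jaw":0.7},{"x":0,"y":0,"z":-0.135,"roll":-0.039,"jaw":0.7},{"x":0,"y":0,"z":0,"roll":-0.0025,"jaw":0.7},{"x":0.097,"y":-0.0727,"z":0,"roll":0,"jaw":0.7},{"x":0.097,"y":-0.0727,"z":0,"roll":0,"jaw":0.7},{"x":0.097,"y":-0.0727,"z":0,"roll":0,"jaw":0.7},{"x":0.097,"y":-0.0727,"z":0,"roll":0,"jaw":0.7},{"x":0.097,"y":-0.0727,"z":0,"roll":0,"jaw":0.7},{"x":0.097,"y":-0.0727,"z":0,"roll":0,"jaw":0.7},{"x":0.097,"y":-0.0727,"z":0,"roll":0,"jaw":0.7}]'
python3 -m pendant '[{"x":0.097,"y":-0.0727,"z":0,"roll":0,"jaw":0.7},{"x":0.097,"y":-0.0727,"z":0,"roll":0,"jaw":0.7},{"x":0.097,"y":-0.0727,"z":0,"roll":0,"jaw":0.7},{"x":0.097,"y":-0.0727,"z":0,"roll":0,"jaw":0.7},{"x":0.097,"y":-0.0727,"z":0,"roll":0,"jaw":0.7},{"x":0.097,"y":-0.0727,"z":0,"roll":0,"jaw":0.7},{"x":0.097,"y":-0.0727,"z":0,"roll":0,"jaw":0.7},{"x":0.097,"y":-0.0727,"z":0,"roll":0,"jaw":0.7},{"x":0.097,"y":-0.0727,"z":0,"roll":0,"jaw":0.7},{"x":0.097,"y":-0.0727,"z":0,"roll":0,"jaw":0.7}]'
python3 -c "
from h import *
to(511.9,336.4,270,32.3)"
```

```text
t: 1.13
tool_pos: [266.6, -307.9, 312.3]
tool_rot: [3.017, 0.872, 0.001]
wrist_force: [0.4, 0.7, 0.7]
gripper_width: 59.4
grasp_force: 0.0
t: 1.97
tool_pos: [396.1, 32.2, 312.5]
tool_rot: [3.017, 0.873, 0.002]
wrist_force: [0.6, -0.4, -0.4]
gripper_width: 59.6
grasp_force: 0.0
t 1.97 pos [396.1  32.2 312.5] yaw 32.29 w 59.6 F [ 0.6 -0.4 -0.4] g 0.0
delta mm [115.8 304.2 -42.5] tool units [ 0.8679 -0.6512  0.142 ] roll -0.0001
```

```bash

python3 -m pendant '[{"x":0.0964,"y":-0.0724,"z":0,"roll":0,"jaw":0.7},{"x":0.0964,"y":-0.0724,"z":0,"roll":0,"jaw":0.7},{"x":0.0964,"y":-0.0724,"z":0,"roll":0,"jaw":0.7},{"x":0.0964,"y":-0.0724,"z":0,"roll":0,"jaw":0.7},{"x":0.0964,"y":-0.0724,"z":0,"roll":0,"jaw":0.7},{"x":0.0964,"y":-0.0724,"z":0,"roll":0,"jaw":0.7},{"x":0.0964,"y":-0.0724,"z":0.04,"roll":0,"jaw":0.7},{"x":0.0964,"y":-0.0724,"z":0.05,"roll":0,"jaw":0.7},{"x":0.0964,"y":-0.0724,"z":0.05,"roll":0,"jaw":0.7},{"x":0,"y":0,"z":0,"roll":0,"jaw":0.7}]'
python3 - <<'E'
from h import *
to(511.9,336.4,139.3,32.3)
d=cam('scene')
cv2.imwrite('pics/a.png',cv2.resize(d['frame'][160:340,220:400,::-1],None,fx=3,fy=3,interpolation=cv2.INTER_CUBIC))
E
```

```text
t: 2.8
tool_pos: [511.8, 339.4, 265.1]
tool_rot: [-3.015, -0.878, 0.007]
wrist_force: [0.1, -1.2, -1.1]
gripper_width: 59.6
grasp_force: 0.0
t 2.8 pos [511.8 339.4 265.1] yaw 32.48 w 59.6 F [ 0.1 -1.2 -1.1] g 0.0
delta mm [ 1.000e-01 -3.000e+00 -1.258e+02] tool units [-0.0034  0.0095  0.4194] roll 0.001
```

View pics/a.png

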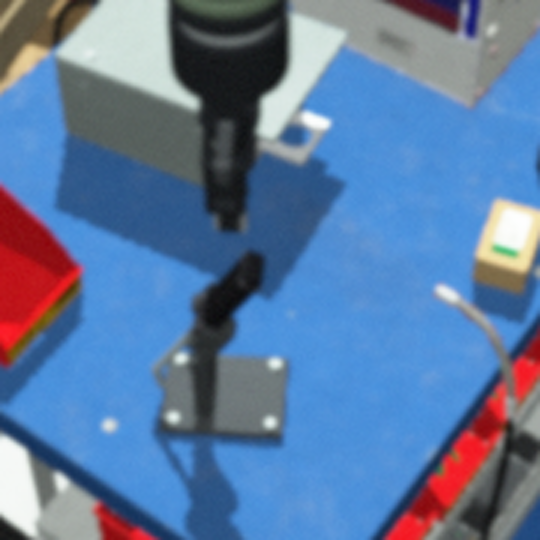

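The gripper stands above the handle, jaws across its 30 mm, with the handle at about (235,290) in the crop. I'll descend part way and re-check.

```bash

python3 -m pendant '[{"x":0,"y":0,"z":0.06,"roll":0,"jaw":0.7},{"x":0,"y":0,"z":0.06,"roll":0,"jaw":0.7},{"x":0,"y":0,"z":0.04,"roll":0,"jaw":0.7},{"x":0,"y":0,"z":0,"roll":0,"jaw":0.7},{"x":0,"y":0,"z":0,"roll":0,"jaw":0.7}]'
python3 -c "
from h import *
to(511.9,336.4,139.3,32.3)"
```

```text
t: 3.27
tool_pos: [511.3, 333.7, 222.7]
tool_rot: [3.018, 0.872, -0.0]
wrist_force: [-0.1, -0.6, -0.3]
gripper_width: 59.8
grasp_force: 0.0
t 3.27 pos [511.3 333.7 222.7] yaw 32.25 w 59.8 F [-0.1 -0.6 -0.3] g 0.0
delta mm [  0.6   2.7 -83.4] tool units [ 0.0065 -0.0066  0.2779] roll -0.0003
```

```bash

python3 -m pendant '[{"x":0.003,"y":-0.003,"z":0.04,"roll":0,"jaw":0.7},{"x":0,"y":0,"z":0.04,"roll":0,"jaw":0.7},{"x":0,"y":0,"z":0.04,"roll":0,"jaw":0.7},{"x":0,"y":0,"z":0.02,"roll":0,"jaw":0.7},{"x":0,"y":0,"z":0,"roll":0,"jaw":0.7},{"x":0,"y":0,"z":0,"roll":0,"jaw":0.7},{"x":0,"y":0,"z":0,"roll":0,"jaw":0.7}]'
python3 -c "
from h import *
to(511.9,336.4,139.3,32.3)"
```

```text
t: 3.85
tool_pos: [512.4, 336.1, 181.7]
tool_rot: [-3.017, -0.873, -0.004]
wrist_force: [-0.4, 0.1, -0.2]
gripper_width: 59.8
grasp_force: 0.0
t 3.85 pos [512.4 336.1 181.7] yaw 32.29 w 59.8 F [-0.4  0.1 -0.2] g 0.0
delta mm [ -0.5   0.3 -42.4] tool units [-0.0011 -0.0019  0.1412] roll -0.0001
```

```bash

python3 -m pendant '[{"x":0,"y":0,"z":0.04,"roll":0,"jaw":0.7},{"x":0,"y":0,"z":0.04,"roll":0,"jaw":0.7},{"x":0,"y":0,"z":0.04,"roll":0,"jaw":0.7},{"x":0,"y":0,"z":0.018,"roll":0,"jaw":0.7},{"x":0,"y":0,"z":0,"roll":0,"jaw":0.7},{"x":0,"y":0,"z":0,"roll":0,"jaw":0.7}]'
python3 -m pendant '[{"x":0,"y":0,"z":0,"roll":0,"jaw":0},{"x":0,"y":0,"z":0,"roll":0,"jaw":0},{"x":0,"y":0,"z":0,"roll":0,"jaw":0},{"x":0,"y":0,"z":0,"roll":0,"jaw":0},{"x":0,"y":0,"z":0,"roll":0,"jaw":0},{"x":0,"y":0,"z":0,"roll":0,"jaw":0},{"x":0,"y":0,"z":0,"roll":0,"jaw":0},{"x":0,"y":0,"z":0,"roll":0,"jaw":0},{"x":0,"y":0,"z":0,"roll":0,"jaw":0},{"x":0,"y":0,"z":0,"roll":0,"jaw":0}]' 40
python3 -m pendant '[{"x":0,"y":0,"z":0,"roll":0,"jaw":0},{"x":0,"y":0,"z":0,"roll":0,"jaw":0},{"x":0,"y":0,"z":0,"roll":0,"jaw":0}]' 110
python3 -c "
from h import *
to(511.9,336.4,139.3,32.3)"
```

```text
t: 4.35
tool_pos: [512.1, 336.0, 139.5]
tool_rot: [-3.018, -0.874, -0.001]
wrist_force: [0.2, 0.6, 0.3]
gripper_width: 60.0
grasp_force: 0.0
t: 5.18
tool_pos: [512.2, 336.0, 139.9]
tool_rot: [-3.017, -0.874, -0.003]
wrist_force: [-0.6, -1.4, 6.0]
gripper_width: 29.4
grasp_force: 40.7
t: 5.43
tool_pos: [512.3, 335.9, 140.0]
tool_rot: [-3.017, -0.874, -0.003]
wrist_force: [-1.0, -1.9, 5.9]
gripper_width: 28.7
grasp_force: 107.8
t 5.43 pos [512.3 335.9 140. ] yaw 32.3 w 28.7 F [-1.  -1.9  5.9] g 107.8
delta mm [-0.4  0.5 -0.7] tool units [-0.0002 -0.002   0.0024] roll -0.0
```

```bash

python3 -m pendant '[{"x":-0.00833,"y":0,"z":-0.01443,"roll":0,"jaw":0},{"x":-0.01667,"y":0,"z":-0.02887,"roll":0,"jaw":0},{"x":-0.025,"y":0,"z":-0.0433,"roll":0,"jaw":0},{"x":-0.025,"y":0,"z":-0.0433,"roll":0,"jaw":0},{"x":-0.025,"y":0,"z":-0.0433,"roll":0,"jaw":0},{"x":-0.025,"y":0,"z":-0.0433,"roll":0,"jaw":0},{"x":-0.025,"y":0,"z":-0.0433,"roll":0,"jaw":0},{"x":-0.025,"y":0,"z":-0.0433,"roll":0,"jaw":0},{"x":-0.025,"y":0,"z":-0.0433,"roll":0,"jaw":0},{"x":-0.025,"y":0,"z":-0.0433,"roll":0,"jaw":0}]'
python3 -m pendant '[{"x":-0.0167,"y":0,"z":-0.0289,"roll":0,"jaw":0},{"x":0,"y":0,"z":0,"roll":0,"jaw":0},{"x":0,"y":0,"z":0,"roll":0,"jaw":0}]'
python3 - <<'E'
from h import *
to(512.3,335.9,140,32.3)
d=cam('scene')
cv2.imwrite('pics/b.png',cv2.resize(d['frame'][130:310,220:400,::-1],None,fx=3,fy=3,interpolation=cv2.INTER_CUBIC))
E
```

```text
t: 6.27
tool_pos: [453.9, 299.2, 257.2]
tool_rot: [3.018, 0.874, 0.0]
wrist_force: [0.6, 0.1, -0.8]
gripper_width: 28.5
grasp_force: 108.4
t: 6.52
tool_pos: [450.4, 297.1, 265.1]
tool_rot: [-3.017, -0.874, -0.002]
wrist_force: [-1.0, -0.2, -2.0]
gripper_width: 28.9
grasp_force: 108.4
t 6.52 pos [450.4 297.1 265.1] yaw 32.3 w 28.9 F [-1.  -0.2 -2. ] g 108.4
delta mm [  61.9   38.8 -125.1] tool units [0.243  0.0007 0.4172] roll -0.0
```

View pics/b.png

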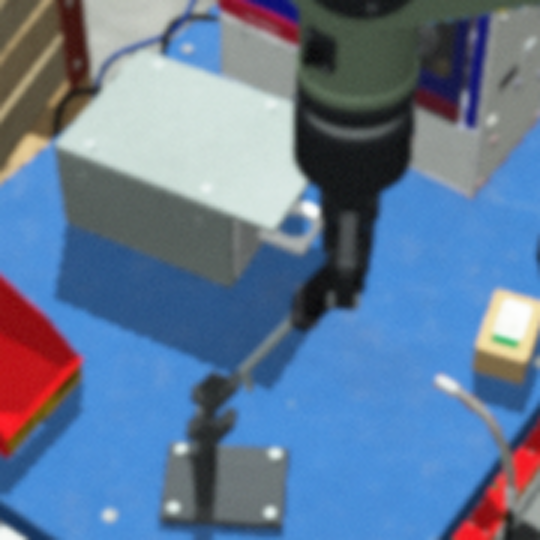

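```bash

python3 - <<'E'
from h import *
d=cam('scene')
def proj(P):
    c=d['R'].T@(np.array(P)-d['p']);return (d['cx']+d['f']*c[0]/-c[2],d['cy']-d['f']*c[1]/-c[2])
print('expected tip px',proj((505.9,333,140)))
E
python3 -m pendant '[{"x":0,"y":0.05,"z":0,"roll":0,"jaw":0},{"x":0,"y":0.08,"z":0,"roll":0,"jaw":0},{"x":0,"y":0.08,"z":0,"roll":0.033,"jaw":0},{"x":0,"y":0.08,"z":0,"roll":0.033,"jaw":0},{"x":0,"y":0.08,"z":0,"roll":0.033,"jaw":0},{"x":0,"y":0.08,"z":0,"roll":0.033,"jaw":0},{"x":0,"y":0.08,"z":0,"roll":0,"jaw":0},{"x":0,"y":0.04,"z":0,"roll":0,"jaw":0},{"x":0,"y":0,"z":0,"roll":0,"jaw":0}]'
python3 -c "
from h import *
to(507.8,77.3,163,8.5)"
```

```text
expected tip px (np.float64(302.91232928473636), np.float64(259.2172563553984))
t: 7.37
tool_pos: [514.7, 139.0, 263.6]
tool_rot: [3.132, 0.23, -0.003]
wrist_force: [0.1, 0.1, -1.4]
gripper_width: 28.7
grasp_force: 108.6
t 7.37 pos [514.7 139.  263.6] yaw 8.39 w 28.7 F [ 0.1  0.1 -1.4] g 108.6
delta mm [  -6.9  -61.7 -100.6] tool units [-0.0522  0.2     0.3355] roll -0.0006
```

```bash

python3 -m pendant '[{"x":-0.013,"y":0.05,"z":0,"roll":0,"jaw":0},{"x":-0.013,"y":0.05,"z":0,"roll":0,"jaw":0},{"x":-0.013,"y":0.05,"z":0.04,"roll":0,"jaw":0},{"x":-0.013,"y":0.05,"z":0.06,"roll":0,"jaw":0},{"x":0,"y":0,"z":0.06,"roll":0,"jaw":0},{"x":0,"y":0,"z":0.06,"roll":0,"jaw":0},{"x":0,"y":0,"z":0.06,"roll":0,"jaw":0},{"x":0,"y":0,"z":0.04,"roll":0,"jaw":0},{"x":0,"y":0,"z":0.015,"roll":0,"jaw":0},{"x":0,"y":0,"z":0,"roll":0,"jaw":0}]'
python3 -m pendant '[{"x":0,"y":0,"z":0,"roll":0,"jaw":0},{"x":0,"y":0,"z":0,"roll":0,"jaw":0},{"x":0,"y":0,"z":0,"roll":0,"jaw":0}]'
python3 - <<'E'
from h import *
to(507.8,77.3,163,8.5)
d=cam('scene')
def proj(P):
    c=d['R'].T@(np.array(P)-d['p']);return np.array((d['cx']+d['f']*c[0]/-c[2],d['cy']-d['f']*c[1]/-c[2]))
s=bot.observe()['tool_pos'];tip=s+[65.4,9.8,-124.9]
print('tip',tip,proj(tip),'hole',proj((632.5,96,30)))
x0,y0=270,150
im=cv2.resize(d['frame'][y0:y0+100,x0:x0+130,::-1],None,fx=6,fy=6,interpolation=cv2.INTER_CUBIC)
for p,c in((proj(tip),(0,0,255)),(proj((632.5,96,30)),(0,255,255))):
    cv2.circle(im,tuple(((p-[x0,y0]+.5)*6).astype(int).tolist()),3,c,-1)
cv2.imwrite('pics/c.png',im)
E
```

```text
t: 8.2
tool_pos: [507.2, 80.2, 162.6]
tool_rot: [-3.133, -0.235, 0.005]
wrist_force: [-0.7, -0.2, -2.1]
gripper_width: 28.5
grasp_force: 108.7
t: 8.45
tool_pos: [508.6, 79.7, 164.9]
tool_rot: [-3.133, -0.234, -0.003]
wrist_force: [1.0, -0.5, -1.5]
gripper_width: 28.3
grasp_force: 108.7
t 8.45 pos [508.6  79.7 164.9] yaw 8.55 w 28.3 F [ 1.  -0.5 -1.5] g 108.7
delta mm [-0.8 -2.4 -1.9] tool units [-0.0039  0.0074  0.0064] roll 0.0003
tip [573.88904338  89.37334169  39.92668461] [337.37668206 209.70222727] hole [318.42769618 204.13746251]
```

View pics/c.png

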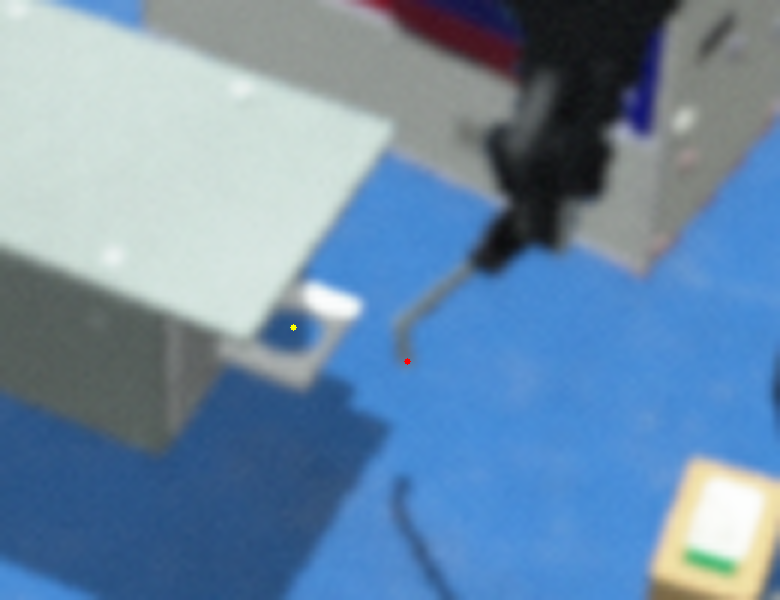

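The red dot (predicted tip, 407,361) agrees within about 1 px with the tip seen at (402,357). The yellow dot (293,327) sits at the hole's centre. Next I move under the hood, aiming 8 mm short of the hole centre.

```bash

python3 -m pendant '[{"x":0.02,"y":0.005,"z":0.012,"roll":0,"jaw":0},{"x":0.04,"y":0.003,"z":0,"roll":0,"jaw":0},{"x":0.04,"y":0,"z":0,"roll":0,"jaw":0},{"x":0.03,"y":0,"z":0,"roll":0,"jaw":0},{"x":0.015,"y":0,"z":0,"roll":0,"jaw":0},{"x":0,"y":0,"z":0,"roll":0,"jaw":0},{"x":0,"y":0,"z":0,"roll":0,"jaw":0},{"x":0,"y":0,"z":0,"roll":0,"jaw":0}]'
python3 -c "
from h import *
to(559.2,85,160.9,8.5)"
```

```text
t: 9.17
tool_pos: [550.8, 83.3, 160.2]
tool_rot: [3.133, 0.234, -0.001]
wrist_force: [0.3, -0.2, -0.5]
gripper_width: 28.7
grasp_force: 108.7
t 9.17 pos [550.8  83.3 160.2] yaw 8.54 w 28.7 F [ 0.3 -0.2 -0.5] g 108.7
delta mm [8.4 1.7 0.7] tool units [ 0.0287 -0.0014 -0.0023] roll 0.0002
```

```bash

python3 -m pendant '[{"x":0.014,"y":-0.001,"z":-0.001,"roll":0,"jaw":0},{"x":0.013,"y":0,"z":0,"roll":0,"jaw":0},{"x":0,"y":0,"z":0,"roll":0,"jaw":0},{"x":0,"y":0,"z":0,"roll":0,"jaw":0},{"x":0,"y":0,"z":0,"roll":0,"jaw":0}]'
python3 - <<'E'
from h import *
to(559.2,85,160.9,8.5)
d=cam('scene')
def proj(P):
    c=d['R'].T@(np.array(P)-d['p']);return np.array((d['cx']+d['f']*c[0]/-c[2],d['cy']-d['f']*c[1]/-c[2]))
s=bot.observe()['tool_pos'];tip=s+[65.4,9.8,-124.9]
x0,y0=280,165
im=cv2.resize(d['frame'][y0:y0+75,x0:x0+90,::-1],None,fx=8,fy=8,interpolation=cv2.INTER_CUBIC)
print((proj(tip)-[x0,y0]+.5)*8,(proj((632.5,96,30))-[x0,y0]+.5)*8)
cv2.imwrite('pics/d.png',im)
E
```

```text
t: 9.58
tool_pos: [559.2, 84.9, 160.6]
tool_rot: [3.133, 0.234, -0.0]
wrist_force: [0.4, -1.1, -0.3]
gripper_width: 28.8
grasp_force: 108.7
t 9.58 pos [559.2  84.9 160.6] yaw 8.54 w 28.8 F [ 0.4 -1.1 -0.3] g 108.7
delta mm [-0.   0.1  0.3] tool units [-0.     -0.0004 -0.0009] roll 0.0002
[332.42855559 313.79453583] [311.42156943 317.09970008]
```

View pics/d.png

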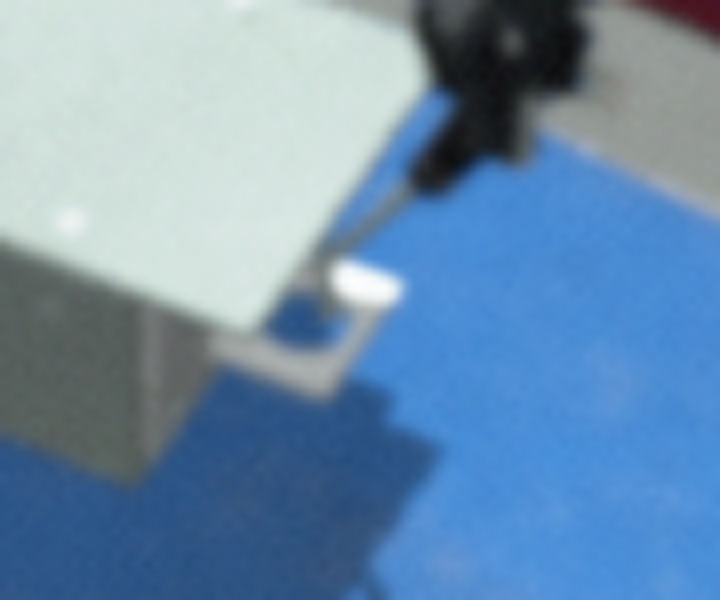

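The tip, at about (328,308), stands over the hole clear of its rim. The wrist shows no contact force, so I lower it.

```bash

python3 -m pendant '[{"x":0,"y":0,"z":0.01,"roll":0,"jaw":0},{"x":0,"y":0,"z":0.015,"roll":0,"jaw":0},{"x":0,"y":0,"z":0.01,"roll":0,"jaw":0},{"x":0,"y":0,"z":0,"roll":0,"jaw":0},{"x":0,"y":0,"z":0,"roll":0,"jaw":0}]'
python3 -m pendant '[{"x":0,"y":0,"z":0.015,"roll":0,"jaw":0},{"x":0,"y":0,"z":0.015,"roll":0,"jaw":0},{"x":0,"y":0,"z":0.006,"roll":0,"jaw":0},{"x":0,"y":0,"z":0,"roll":0,"jaw":0},{"x":0,"y":0,"z":0,"roll":0,"jaw":0},{"x":0,"y":0,"z":0,"roll":0,"jaw":0}]'
python3 -c "
from h import *
to(559.2,85,139,8.5)"
```

```text
t: 10.05
tool_pos: [559.1, 84.9, 149.7]
tool_rot: [3.133, 0.234, -0.001]
wrist_force: [0.3, 0.6, -0.9]
gripper_width: 28.9
grasp_force: 108.7
t: 10.55
tool_pos: [559.4, 84.9, 139.4]
tool_rot: [3.133, 0.234, 0.0]
wrist_force: [0.2, -0.3, -1.3]
gripper_width: 28.6
grasp_force: 108.7
t 10.55 pos [559.4  84.9 139.4] yaw 8.54 w 28.6 F [ 0.2 -0.3 -1.3] g 108.7
delta mm [-0.2  0.1 -0.4] tool units [-0.0007 -0.0004  0.0015] roll 0.0002
```

```bash

python3 -m pendant '[{"x":-0.01,"y":0,"z":0,"roll":0,"jaw":0},{"x":-0.01,"y":0,"z":0,"roll":0,"jaw":0},{"x":-0.015,"y":0,"z":0,"roll":0,"jaw":0},{"x":-0.015,"y":0,"z":0,"roll":0,"jaw":0},{"x":-0.015,"y":0,"z":0,"roll":0,"jaw":0}]'
python3 -m pendant '[{"x":-0.02,"y":0,"z":0,"roll":0,"jaw":0},{"x":-0.02,"y":0,"z":0,"roll":0,"jaw":0},{"x":-0.02,"y":0,"z":0,"roll":0,"jaw":0},{"x":-0.02,"y":0,"z":0,"roll":0,"jaw":0},{"x":-0.02,"y":0,"z":0,"roll":0,"jaw":0},{"x":-0.02,"y":0,"z":0,"roll":0,"jaw":0},{"x":-0.02,"y":0,"z":0,"roll":0,"jaw":0},{"x":-0.02,"y":0,"z":0,"roll":0,"jaw":0},{"x":-0.02,"y":0,"z":0,"roll":0,"jaw":0}]'
python3 - <<'E'
from h import *
to(559.2,85,139,8.5)
for n in('top','scene'):
    d=cam(n);P=cloud(d);z=P[...,2]
    tb=(abs(z-30)<8)&(P[...,0]>500)&(P[...,0]<650)&(P[...,1]>40)&(P[...,1]<150)
    Q,r=rectz(d,tb,30);print(n,len(Q),r,cv2.boxPoints(r).round(1).tolist())
E
```

```text
t: 10.97
tool_pos: [540.0, 82.0, 139.5]
tool_rot: [3.133, 0.234, 0.002]
wrist_force: [1.6, 0.6, -2.9]
gripper_width: 28.6
grasp_force: 108.6
t: 11.72
tool_pos: [486.1, 73.8, 139.5]
tool_rot: [3.133, 0.234, 0.0]
wrist_force: [2.0, -0.2, -1.8]
gripper_width: 28.4
grasp_force: 108.6
t 11.72 pos [486.1  73.8 139.5] yaw 8.54 w 28.4 F [ 2.  -0.2 -1.8] g 108.6
delta mm [73.1 11.2 -0.5] tool units [ 0.2464 -0.0007  0.0016] roll 0.0002
top 96 ((582.736572265625, 80.21678161621094), (17.67534637451172, 80.31908416748047), 10.154170989990234) [[567.0, 118.19999694824219], [581.0999755859375, 39.099998474121094], [598.5, 42.20000076293945], [584.4000244140625, 121.30000305175781]]
scene 260 ((565.7997436523438, 95.9888687133789), (55.63427734375, 113.49858856201172), 4.25446891784668) [[533.7999877929688, 150.5], [542.2999877929688, 37.29999923706055], [597.7999877929688, 41.5], [589.2999877929688, 154.60000610351562]]
```

```bash

python3 -m pendant '[{"x":-0.01,"y":0,"z":0,"roll":0,"jaw":0},{"x":-0.01,"y":0,"z":0,"roll":0,"jaw":0},{"x":-0.01,"y":0,"z":0,"roll":0,"jaw":0},{"x":-0.01,"y":0,"z":0,"roll":0,"jaw":0},{"x":0,"y":0,"z":0,"roll":0,"jaw":0},{"x":0,"y":0,"z":0,"roll":0,"jaw":0}]'
python3 -m pendant '[{"x":-0.006,"y":0,"z":0,"roll":0,"jaw":0},{"x":-0.006,"y":0,"z":0,"roll":0,"jaw":0},{"x":0,"y":0,"z":0,"roll":0,"jaw":0},{"x":0,"y":0,"z":0,"roll":0,"jaw":0}]'
python3 -m pendant '[{"x":-0.005,"y":0,"z":0,"roll":0,"jaw":0},{"x":0,"y":0,"z":0,"roll":0,"jaw":0},{"x":0,"y":0,"z":0,"roll":0,"jaw":0}]'
```

```text
t: 12.32
tool_pos: [474.2, 72.2, 139.3]
tool_rot: [3.133, 0.234, -0.002]
wrist_force: [-0.5, -0.2, -1.1]
gripper_width: 28.6
grasp_force: 108.6
t: 12.65
tool_pos: [471.1, 71.7, 139.4]
tool_rot: [3.133, 0.234, -0.0]
wrist_force: [1.2, 1.0, -1.5]
gripper_width: 28.7
grasp_force: 108.6
t: 12.9
tool_pos: [469.7, 71.4, 139.4]
tool_rot: [3.133, 0.234, -0.0]
wrist_force: [1.6, -0.0, -2.6]
gripper_width: 28.9
grasp_force: 108.6
```

```bash

python3 -m pendant '[{"x":-0.005,"y":0,"z":0,"roll":0,"jaw":0},{"x":0,"y":0,"z":0,"roll":0,"jaw":0},{"x":0,"y":0,"z":0,"roll":0,"jaw":0}]'
python3 -m pendant '[{"x":-0.005,"y":0,"z":0,"roll":0,"jaw":0},{"x":0,"y":0,"z":0,"roll":0,"jaw":0},{"x":0,"y":0,"z":0,"roll":0,"jaw":0}]'
python3 -m pendant '[{"x":-0.005,"y":0,"z":0,"roll":0,"jaw":0},{"x":0,"y":0,"z":0,"roll":0,"jaw":0},{"x":0,"y":0,"z":0,"roll":0,"jaw":0}]'
```

```text
t: 13.15
tool_pos: [468.1, 71.2, 139.4]
tool_rot: [3.133, 0.234, -0.0]
wrist_force: [1.6, 0.7, -1.6]
gripper_width: 28.9
grasp_force: 108.6
t: 13.4
tool_pos: [467.0, 71.1, 139.4]
tool_rot: [3.133, 0.234, 0.001]
wrist_force: [2.1, 0.7, -3.0]
gripper_width: 28.6
grasp_force: 108.5
t: 13.65
tool_pos: [466.3, 70.9, 139.5]
tool_rot: [-3.133, -0.234, -0.004]
wrist_force: [4.7, -0.2, -5.7]
gripper_width: 28.9
grasp_force: 108.7
```

```bash

python3 -m pendant '[{"x":-0.004,"y":0,"z":0,"roll":0,"jaw":0},{"x":0,"y":0,"z":0,"roll":0,"jaw":0},{"x":0,"y":0,"z":0,"roll":0,"jaw":0}]'
python3 - <<'E'
from h import *
to(559.2,85,139,8.5)
d=cam('scene')
def proj(P):
    c=d['R'].T@(np.array(P)-d['p']);return np.array((d['cx']+d['f']*c[0]/-c[2],d['cy']-d['f']*c[1]/-c[2]))
s=bot.observe()['tool_pos'];tip=s+[65.4,9.8,-124.9]
x0,y0=280,150
im=cv2.resize(d['frame'][y0:y0+100,x0:x0+120,::-1],None,fx=6,fy=6,interpolation=cv2.INTER_CUBIC)
print('tip',(proj(tip)-[x0,y0]+.5)*6)
u=np.array([.989,.148,0]);v=np.array([-.148,.989,0])
for k in(90,86): # tab corners at z=30 with tray out k, from shut edge 613.3,93.3
    e=np.array([613.3,93.3,30])-k*u
    for s_ in(-28,28):
        p=((proj(e+s_*v)-[x0,y0]+.5)*6).astype(int).tolist();cv2.circle(im,tuple(p),2,(0,0,255) if k==90 else (0,255,255),-1)
cv2.imwrite('pics/e.png',im)
E
```

```text
t: 13.9
tool_pos: [465.9, 70.9, 139.7]
tool_rot: [-3.133, -0.234, -0.007]
wrist_force: [6.0, 0.7, -6.7]
gripper_width: 28.8
grasp_force: 108.9
t 13.9 pos [465.9  70.9 139.7] yaw 8.53 w 28.8 F [ 6.   0.7 -6.7] g 108.9
delta mm [93.3 14.1 -0.7] tool units [ 0.3146 -0.0005  0.0036] roll 0.0002
tip [433.20318033 427.64434779]
```

View pics/e.png

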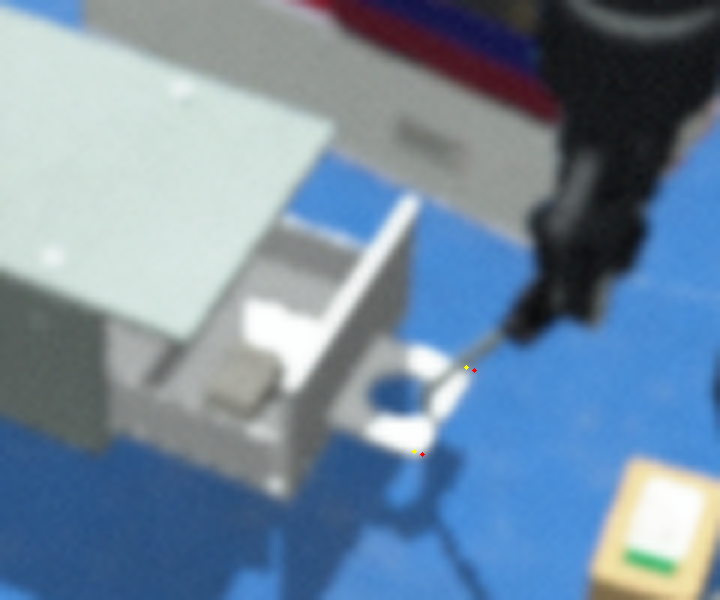

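The tray is out with the tab's edge on the 90 mm marks near (474,370) and (422,454). The force has risen to 6 N against the stop and the die, at (245,380), is in the tray. I'll unload the tip, lift out and take the hook back.

```bash

python3 -m pendant '[{"x":0.01,"y":0,"z":0,"roll":0,"jaw":0},{"x":0.012,"y":0,"z":0,"roll":0,"jaw":0},{"x":0.007,"y":0,"z":0,"roll":0,"jaw":0},{"x":0,"y":0,"z":0,"roll":0,"jaw":0},{"x":0,"y":0,"z":0,"roll":0,"jaw":0},{"x":0,"y":0,"z":0,"roll":0,"jaw":0}]'
python3 -m pendant '[{"x":0,"y":0,"z":-0.02,"roll":0,"jaw":0},{"x":0,"y":0,"z":-0.02,"roll":0,"jaw":0},{"x":0,"y":0,"z":-0.03,"roll":0,"jaw":0},{"x":0,"y":0,"z":-0.04,"roll":0,"jaw":0},{"x":0,"y":0,"z":-0.06,"roll":0,"jaw":0},{"x":0,"y":0,"z":-0.08,"roll":0,"jaw":0},{"x":0,"y":0,"z":-0.08,"roll":0,"jaw":0},{"x":0,"y":0,"z":-0.08,"roll":0,"jaw":0},{"x":0,"y":0,"z":-0.02,"roll":0,"jaw":0},{"x":0,"y":0,"z":0,"roll":0,"jaw":0}]'
python3 - <<'E'
from h import *
to(449.2,296.0,266,32.3)
d=cam('scene');P=cloud(d);z=P[...,2]
tb=(abs(z-30)<7)&(P[...,0]>505)&(P[...,0]<650)&(P[...,1]>52)&(P[...,1]<107)
print([ (y,np.percentile(P[tb&(abs(P[...,1]-y)<5)][:,0],2).round(1)) for y in (60,70,80,90,100)])
E
```

```text
t: 14.45
tool_pos: [472.1, 71.8, 139.2]
tool_rot: [3.133, 0.234, -0.002]
wrist_force: [1.5, 0.3, -0.8]
gripper_width: 28.4
grasp_force: 109.6
t: 15.28
tool_pos: [473.7, 72.0, 270.8]
tool_rot: [-3.133, -0.234, -0.008]
wrist_force: [0.3, 0.6, -1.5]
gripper_width: 28.9
grasp_force: 109.7
t 15.28 pos [473.7  72.  270.8] yaw 8.54 w 28.9 F [ 0.3  0.6 -1.5] g 109.7
delta mm [-24.5 224.   -4.8] tool units [ 0.03   -0.7504  0.0159] roll -0.132
[(60, np.float64(528.7)), (70, np.float64(525.9)), (80, np.float64(524.9)), (90, np.float64(523.5)), (100, np.float64(522.8))]
```

```bash

python3 -m pendant '[{"x":0,"y":-0.04,"z":0,"roll":0,"jaw":0},{"x":0,"y":-0.08,"z":0,"roll":-0.033,"jaw":0},{"x":0,"y":-0.08,"z":0,"roll":-0.033,"jaw":0},{"x":0,"y":-0.08,"z":0,"roll":-0.033,"jaw":0},{"x":0,"y":-0.08,"z":0,"roll":-0.033,"jaw":0},{"x":0,"y":-0.08,"z":0,"roll":0,"jaw":0},{"x":0,"y":-0.04,"z":0,"roll":0,"jaw":0},{"x":0,"y":0,"z":0,"roll":0,"jaw":0}]'
python3 -c "
from h import *
to(451,297.2,265.6,32.3)"
```

```text
t: 16.0
tool_pos: [420.9, 206.5, 266.4]
tool_rot: [-3.016, -0.878, 0.007]
wrist_force: [0.2, 1.0, -0.7]
gripper_width: 28.4
grasp_force: 109.7
t 16.0 pos [420.9 206.5 266.4] yaw 32.47 w 28.4 F [ 0.2  1.  -0.7] g 109.7
delta mm [30.1 90.7 -0.8] tool units [ 0.247  -0.2013  0.0021] roll 0.001
```

```bash

python3 -m pendant '[{"x":0.03,"y":-0.05,"z":0,"roll":0,"jaw":0},{"x":0.04,"y":-0.05,"z":0,"roll":0,"jaw":0},{"x":0.05,"y":-0.05,"z":0,"roll":0,"jaw":0},{"x":0.05,"y":-0.03,"z":0,"roll":0,"jaw":0},{"x":0.05,"y":-0.02,"z":0,"roll":0,"jaw":0},{"x":0.027,"y":-0.0013,"z":0,"roll":0,"jaw":0},{"x":0,"y":0,"z":0,"roll":0,"jaw":0},{"x":0,"y":0,"z":0,"roll":0,"jaw":0},{"x":0,"y":0,"z":0,"roll":0,"jaw":0},{"x":0,"y":0,"z":0,"roll":0,"jaw":0}]'
python3 - <<'E'
from h import *
to(451,297.2,265.6,32.3)
d=cam('scene')
cv2.imwrite('pics/f.png',cv2.resize(d['frame'][130:310,220:400,::-1],None,fx=3,fy=3,interpolation=cv2.INTER_CUBIC))
E
```

```text
t: 16.83
tool_pos: [453.1, 294.8, 268.3]
tool_rot: [3.018, 0.872, -0.001]
wrist_force: [-0.4, -0.0, -1.6]
gripper_width: 28.6
grasp_force: 109.6
t 16.83 pos [453.1 294.8 268.3] yaw 32.25 w 28.6 F [-0.4 -0.  -1.6] g 109.6
delta mm [-2.1  2.4 -2.7] tool units [-0.0016 -0.0103  0.009 ] roll -0.0003
```

View pics/f.png

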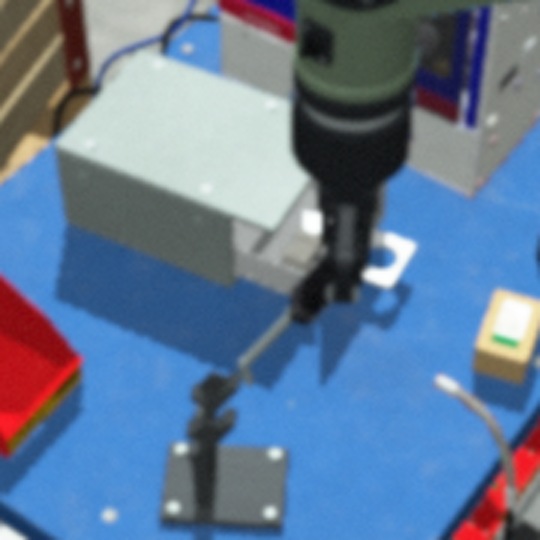

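The hook looks as it did at pick-up, with the tip at about (247,378) against (248,380) before, so it hasn't slipped. I'll correct the offset and slide it down along its axis.

```bash

python3 -m pendant '[{"x":-0.0016,"y":-0.0103,"z":0.009,"roll":0,"jaw":0},{"x":0,"y":0,"z":0,"roll":0,"jaw":0},{"x":0,"y":0,"z":0,"roll":0,"jaw":0},{"x":0,"y":0,"z":0,"roll":0,"jaw":0},{"x":0,"y":0,"z":0,"roll":0,"jaw":0}]'
python3 -c "
from h import *
to(451,297.2,265.6,32.3)"
```

```text
t: 17.3
tool_pos: [451.4, 298.2, 265.7]
tool_rot: [3.017, 0.874, 0.0]
wrist_force: [-0.4, -0.2, -0.2]
gripper_width: 28.6
grasp_force: 109.6
t 17.3 pos [451.4 298.2 265.7] yaw 32.3 w 28.6 F [-0.4 -0.2 -0.2] g 109.6
delta mm [-0.4 -1.  -0.1] tool units [-0.0027  0.0021  0.0004] roll 0.0
```

```bash

python3 -m pendant '[{"x":0.007,"y":0.002,"z":0.0173,"roll":0,"jaw":0},{"x":0.02,"y":0,"z":0.0346,"roll":0,"jaw":0},{"x":0.02,"y":0,"z":0.0346,"roll":0,"jaw":0},{"x":0.02,"y":0,"z":0.0346,"roll":0,"jaw":0},{"x":0.02,"y":0,"z":0.0346,"roll":0,"jaw":0},{"x":0.02,"y":0,"z":0.0346,"roll":0,"jaw":0},{"x":0.02,"y":0,"z":0.0346,"roll":0,"jaw":0},{"x":0.02,"y":0,"z":0.0346,"roll":0,"jaw":0},{"x":0,"y":0,"z":0,"roll":0,"jaw":0},{"x":0,"y":0,"z":0,"roll":0,"jaw":0}]'
python3 -c "
from h import *
to(512.3,335.9,140,32.3)"
```

```text
t: 18.13
tool_pos: [488.9, 321.2, 186.8]
tool_rot: [3.017, 0.874, -0.003]
wrist_force: [-0.5, 0.3, -1.0]
gripper_width: 28.6
grasp_force: 109.6
t 18.13 pos [488.9 321.2 186.8] yaw 32.3 w 28.6 F [-0.5  0.3 -1. ] g 109.6
delta mm [ 23.4  14.7 -46.8] tool units [9.260e-02 1.000e-04 1.557e-01] roll -0.0
```

```bash

python3 -m pendant '[{"x":0.018,"y":0,"z":0.03,"roll":0,"jaw":0},{"x":0.018,"y":0,"z":0.03,"roll":0,"jaw":0},{"x":0.018,"y":0,"z":0.03,"roll":0,"jaw":0},{"x":0.018,"y":0,"z":0.03,"roll":0,"jaw":0},{"x":0.012,"y":0,"z":0.02,"roll":0,"jaw":0},{"x":0,"y":0,"z":0,"roll":0,"jaw":0},{"x":0,"y":0,"z":0,"roll":0,"jaw":0},{"x":0,"y":0,"z":0,"roll":0,"jaw":0}]'
python3 -c "
from h import *
to(512.3,335.9,140,32.3)"
```

```text
t: 18.8
tool_pos: [510.3, 334.7, 145.9]
tool_rot: [3.017, 0.874, -0.0]
wrist_force: [-0.7, -0.0, -0.5]
gripper_width: 28.6
grasp_force: 109.7
t 18.8 pos [510.3 334.7 145.9] yaw 32.3 w 28.6 F [-0.7 -0.  -0.5] g 109.7
delta mm [ 2.   1.2 -5.9] tool units [0.0079 0.0002 0.0197] roll -0.0
```

```bash

python3 -m pendant '[{"x":0.004,"y":0,"z":0.007,"roll":0,"jaw":0},{"x":0.004,"y":0,"z":0.007,"roll":0,"jaw":0},{"x":0,"y":0,"z":0,"roll":0,"jaw":0},{"x":0,"y":0,"z":0,"roll":0,"jaw":0},{"x":0,"y":0,"z":0,"roll":0,"jaw":0}]'
python3 -m pendant '[{"x":0,"y":0,"z":0.003,"roll":0,"jaw":0},{"x":0,"y":0,"z":0,"roll":0,"jaw":0},{"x":0,"y":0,"z":0,"roll":0,"jaw":0}]'
python3 -m pendant '[{"x":0.001,"y":0,"z":0.003,"roll":0,"jaw":0},{"x":0,"y":0,"z":0,"roll":0,"jaw":0},{"x":0,"y":0,"z":0,"roll":0,"jaw":0}]'
```

```text
t: 19.22
tool_pos: [512.3, 336.0, 141.7]
tool_rot: [3.018, 0.874, 0.0]
wrist_force: [-0.2, 0.6, -1.1]
gripper_width: 28.7
grasp_force: 109.7
t: 19.47
tool_pos: [512.3, 336.0, 140.7]
tool_rot: [3.018, 0.874, -0.0]
wrist_force: [-0.3, 0.4, -1.4]
gripper_width: 28.6
grasp_force: 109.7
t: 19.72
tool_pos: [512.5, 336.1, 140.3]
tool_rot: [3.018, 0.874, 0.0]
wrist_force: [-0.5, -0.6, 3.0]
gripper_width: 28.8
grasp_force: 110.3
```

```bash

python3 -m pendant '[{"x":0.0005,"y":0,"z":0.0015,"roll":0,"jaw":0},{"x":0,"y":0,"z":0,"roll":0,"jaw":0},{"x":0,"y":0,"z":0,"roll":0,"jaw":0},{"x":0,"y":0,"z":0,"roll":0,"jaw":0}]' 20
python3 -m pendant '[{"x":0,"y":0,"z":0,"roll":0,"jaw":0.4},{"x":0,"y":0,"z":0,"roll":0,"jaw":0.5},{"x":0,"y":0,"z":0,"roll":0,"jaw":0.7},{"x":0,"y":0,"z":0,"roll":0,"jaw":0.7},{"x":0,"y":0,"z":0,"roll":0,"jaw":0.7},{"x":0,"y":0,"z":0,"roll":0,"jaw":0.7},{"x":0,"y":0,"z":0,"roll":0,"jaw":0.7},{"x":0,"y":0,"z":0,"roll":0,"jaw":0.7}]'
python3 -m pendant '[{"x":0,"y":0,"z":-0.03,"roll":0,"jaw":0.7},{"x":0,"y":0,"z":-0.05,"roll":0,"jaw":0.7},{"x":0,"y":0,"z":-0.08,"roll":0,"jaw":0.7},{"x":0,"y":0,"z":-0.08,"roll":0,"jaw":0.7},{"x":-0.05,"y":0,"z":-0.08,"roll":0,"jaw":0.7},{"x":-0.1,"y":0,"z":-0.08,"roll":0,"jaw":0.7},{"x":-0.1,"y":0.05,"z":0,"roll":0,"jaw":0.7},{"x":-0.1,"y":0.05,"z":0,"roll":0,"jaw":0.7},{"x":0,"y":0,"z":0,"roll":0,"jaw":0.7},{"x":0,"y":0,"z":0,"roll":0,"jaw":0.7}]'
python3 - <<'E'
from h import *
to(512.3,335.9,140,32.3)
for n in('top','scene'):
    d=cam(n);P=cloud(d);z=P[...,2]
    m=(P[...,1]>280)&(P[...,1]<430)&(P[...,0]<600)&(P[...,0]>460)&(z>100)&(z<230)
    Q=P[m];print(n,'handle',len(Q),Q.mean(0).round(1),Q[Q[:,2]>165].mean(0).round(1),Q[Q[:,2]<140].mean(0).round(1),Q[:,2].max().round(1))
cv2.imwrite('pics/g.png',cv2.resize(d['frame'][130:310,220:460,::-1],None,fx=3,fy=3,interpolation=cv2.INTER_CUBIC))
E
```

```text
t: 20.05
tool_pos: [512.5, 336.1, 140.2]
tool_rot: [3.018, 0.874, 0.0]
wrist_force: [-2.7, -2.1, 6.1]
gripper_width: 28.7
grasp_force: 110.6
t: 20.72
tool_pos: [512.7, 336.2, 139.3]
tool_rot: [3.018, 0.874, -0.0]
wrist_force: [-0.3, -0.1, 0.1]
gripper_width: 59.6
grasp_force: 0.0
t: 21.55
tool_pos: [439.4, 253.9, 260.7]
tool_rot: [-3.018, -0.872, -0.003]
wrist_force: [0.2, 0.3, -0.2]
gripper_width: 59.7
grasp_force: 0.0
t 21.55 pos [439.4 253.9 260.7] yaw 32.22 w 59.7 F [ 0.2  0.3 -0.2] g 0.0
delta mm [  72.9   82.  -120.7] tool units [ 0.3507 -0.1018  0.403 ] roll -0.0004
top handle 194 [528.1 343.  135.8] [511.9 334.4 175.5] [534.  346.3 119.8] 188.6
scene handle 474 [517.7 348.4 142. ] [504.6 334.2 176. ] [525.4 356.9 119.9] 183.1
```

View pics/g.png

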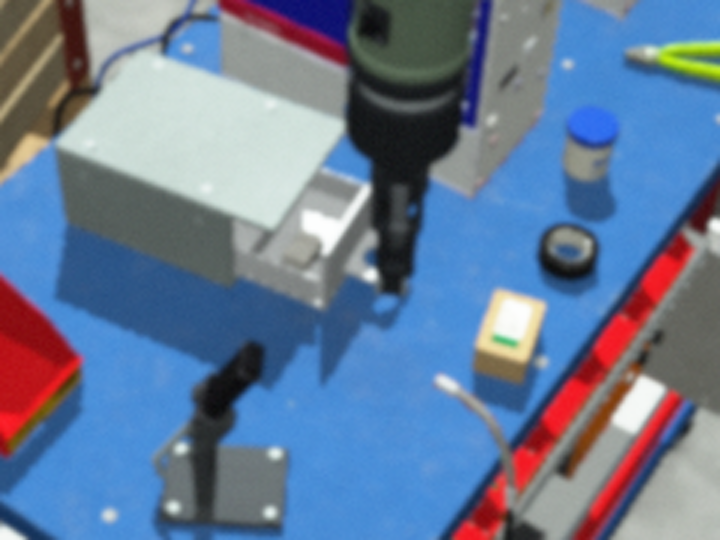

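The scene view puts the handle at (517.7, 348.4, 142.0), against (517.7, 348.3, 141.9) at the start. The tray is out with the die in it, and the bystanders haven't moved.

```bash
python3 -c "
from station import bot
print(bot.finish_job())"
```

```text
the job is handed in; nothing more can be done
None
```

I drew the tray out to its stop with the hook, with the die still in it, put the hook back on its rest within about 0.2 mm of where it started, and handed the job in at about 22 s; the carton, tub and tape were not disturbed.

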